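# Hang a turned spindle on the sloped drying rail

## Task

Take the turned spindle out of its cradle by the wooden barrel, stand it upright with its tenon in the large hole of the drilled block and let go, so that you can take it again from above by the grip lug over its rollers. Then hook its rollers over the high end of the sloped drying rail and let go, so that it rolls by itself down to the stop and hangs there at rest. Do not push or hold it on the lower half of the rail, and do not knock over the white bottle that stands to the left of the block.

Things in the scene. Friction and masses are not known exactly. Their poses are not given: they have to be found in the camera images.
- spindle_barrel (a point): Middle of the barrel of the pale turned wooden spindle (loose, 280 mm long with its aluminium roller hanger, 0.2 to 0.35 kg, balance point 107 mm from its foot), on its axis 66 mm from the foot. Barrel round, 34 mm across from 45 to 93 mm from the foot. Axes of all spindle points: z from foot to lug, x to the open side of the hook. It starts lying level, axis 50 mm above the bench, open side up.
- spindle_foot (a point): Centre of the flat end of the spindle's round tenon, 26 mm across and 30 mm long; above it a bead 37 mm across (32 to 41 mm from the foot), then the barrel.
- spindle_axle (a point): Middle between the hanger's two grooved rollers, on the axis 205 mm from the foot. Rollers at y = -20 and 20 mm, axles along x, turn freely: 22 mm wide, groove floor 20 mm across and 9 mm wide, mouth 15 mm, flanges 32 mm across. C hanger, open to +x: lower arm 143 to 151 mm from the foot, spine x = -24 to -13 mm (66 mm wide at the rollers), top arm 230 to 240 mm. The rail bar enters below the rollers.
- spindle_lug (a point): Centre of the grip lug on top of the hanger, above the rollers, on the spindle's axis 261 mm from the foot: an aluminium block 14 mm (x) by 20 mm (y), from 240 to 280 mm from the foot. While the spindle lies in the cradle the lug sits in a slot and cannot be gripped; the top arm below it is wider (29 mm in x).
- cradle: Fixed plywood cradle, origin under its centre, y along it: base 60 x 285 x 12 mm, two cross boards 74 mm wide, 16 mm thick, 64 mm high at y = +121 and -130 mm. The tenon lies in a 30 mm wide slot of the +y board (slot floor 37 mm above the bench), the lug in a 25 mm slot of the -y board (43 mm). Between the boards the spindle lies free.
- block_hole0 (a point): Centre of the mouth of the large hole of the fixed dark drilled block, on its top face 38 mm above the bench; z up. Hole 31 mm across, chamfered mouth, 30 mm deep, flat floor. Block 84 mm (x) by 118 mm (y); the hole lies 14 mm from its middle towards -y. Its two small holes are not used.
- rail: Fixed sloped rail: steel flat bar on edge, 6 mm thick (x), 380 mm long (y), 22 mm high. Origin at the middle of its top edge, about 238 mm above the bench; y along the edge to the high end (slope 7 degrees), x to the back, z square to the edge. Standoffs 16 mm below the edge hold it 42 mm before a back board that ends 4 mm above the edge. Roller centres run 10 mm above the edge.
- rail_load (a point): Point on the rail's top edge 100 mm from its middle towards the high end, the place to set the middle of the rollers; axes as the rail's. The spindle hangs with its x along the rail's x: open side to the back board, spine on the robot's side. An end block stands 78 mm uphill of this point.
- rail_stop (a point): Point on the rail's top edge below the face of the stop's rubber buffer at the low end, 158 mm from the rail's middle. With the lower roller against the stop, the middle between the rollers is 36 mm uphill of it. Let go at the high end, the spindle rolls there by itself in about 3 s and hangs square to the rail.
- polish_bottle: White bottle with a black cap, 56 mm across, 130 mm tall, standing left of the block; origin under its centre, z up. Not to be knocked over.

How it is judged:
On the way, in this order (a step that is already met when the one before it is completed fails the run):
1. the spindle stands upright by itself with its tenon in the large hole of the block, not touched by the robot (horizontal distance between spindle_foot and block_hole0 below 0.01 m and z of spindle_foot in the frame of block_hole0 below -0.022 m and angle between spindle_foot's own z axis and vertical below 0.2 rad and contact force between the fingers and spindle below 0.1 N), for 0.2 s.
2. its rollers sit on the bar in the high half of the rail (x of spindle_axle in the frame of rail between -0.006 and 0.006 m and z of spindle_axle in the frame of rail between 0.006 and 0.0145 m and angle between spindle_axle's own z axis and vertical below 0.25 rad and y of spindle_axle in the frame of rail above 0.04 m), for 0.1 s.
At the end, for the whole second after the job is handed in: The spindle hangs upright (0.25 rad) with its rollers on the bar (their middle within 6 mm of the bar's middle plane, 6 to 14.5 mm above its top edge), within 15 mm of resting against the stop at the low end, at rest (under 0.04 m/s) and let go (x of spindle_axle in the frame of rail between -0.006 and 0.006 m and z of spindle_axle in the frame of rail between 0.006 and 0.0145 m and angle between spindle_axle's own z axis and vertical below 0.25 rad and y of spindle_axle in the frame of rail between -0.135 and -0.107 m and linear speed of spindle below 0.04 m/s and contact force between each of the arm, the fingers and spindle below 0.1 N); the robot touches nothing.
It fails at once if the fingers touch the spindle while its rollers are on the lower half of the rail (x of spindle_axle in the frame of rail between -0.012 and 0.012 m and z of spindle_axle in the frame of rail between 0 and 0.016 m and y of spindle_axle in the frame of rail between -0.19 and 0 m and contact force between the fingers and spindle above 0.5 N).
It fails at once if the white bottle is knocked over (angle between polish_bottle's own z axis and vertical above 0.6 rad).
It also fails if it takes over 61 s, if anything falls off the work surface, if the arm or the gripper's body presses on something with over 40 N, if the wrist force passes 120 N, or if a joint passes its speed limit or range.

## Robot

A 7-joint arm with a two-finger parallel gripper is mounted at the origin on a cart in front of the work surface, level with it; the furniture and walls round the work are solid. World frame = base frame: x ahead of the robot, y to its left, z up, the work surface at z = 0. Lengths are in m, angles in rad, forces in N, time in s.
With the tool pointing down it reaches from about 0.425 to 0.925 m from the base axis. Payload 6.8 kg.
Tool frame: the origin (TCP) lies midway between the tips of the shut fingers; the grasp point (between the pads) lies 19 mm behind it; z points along the fingers, y is the line along which they close (so a half turn about z gives the same grasp; the last joint's range is limited). The gripper opens to 85 mm and grips with 20 to 120 N. Pads are 22 mm wide; open, the fingers measure 114 mm over their backs; the gripper's body (76 mm by 85 mm) begins 54 mm behind the grasp point. The pads swing forward as they close: fully open they stand 13 mm farther back than shut.
Start: joints at [-1.437, 0.477, 0.022, 1.555, -0.011, 1.109, -0.083], TCP at [0.162, 0.655, 0.207] pointing down, gripper open.
Joint ranges: [-2.96, 2.96], [-0.34, 2.1], [-1.41, 1.46], [0.24, 2.44], [-1.37, 4.51], [0.17, 1.92], [-2.96, 2.96]. Speed limits (rad/s): [2.39, 2.39, 3.14, 3.14, 3.14, 3.14, 3.14].

## Interface

Orientations are given as a rotation vector (axis times angle).
In Python, from bench import get_obs, grab_frame, camera_params, r gives the robot as it stands.
- The arm moves only by the shell command python3 -m jog 'ROWS' [FORCE]. ROWS is JSON, a list of rows, each an object of numbers: "rx", "ry", "rz": the turn, a rotation vector about the world's x, y, z scaled (see below); "x", "y", "z": the shift along the world's x, y, z scaled (see below); "jaw": the opening, from -1 (shut) to 1 (fully open). In form: [{"rx": .., "ry": .., "rz": .., "x": .., "y": .., "z": .., "jaw": ..}, ...]. A call has 1 to 8 rows; each row shifts and turns the commanded pose from where the row before left it; what a row does not reach is not made up. The controller multiplies each number of a shift by 60 mm and each number of a turn by 10 degrees. A row lasts 1/8 s, in which the tool goes at most 62.5 mm and 10.7 degrees, less where a joint would pass 70% of its speed; a pose out of reach is approached as far as the arm can. A call with a number of a shift or a turn outside -1 to 1 is refused whole. A call with a gripper value outside its range is refused whole. The fingers move at their own pace and stop on an object; FORCE is the grip in N (left out, the last holds). Time passes only in rows, so rows that do not move let the fingers close. It gives the time, the measured TCP pose, the force, the opening and the grip force at its end, in the units of the state.
- get_obs(): the state, without advancing time (a new reading comes with each control period).
- grab_frame(name): name is "scene" or "top" or "wrist"; returns the picture (400x640x3 uint8, red, green, blue); there is no depth.
- camera_params(name): a dict with "fx", "fy", "cx", "cy" (pixels), "R" (3x3) and "t" (3): a world point X has camera coordinates R X + t. Camera axes: x right, y down, z forward; pixel columns grow to the right and rows downward; lengths in m; the calibration is good to about 2 mm. A picture is of the moment at which its call begins: read the wrist's pose just before it. camera_params takes no time and is no camera call; for the wrist camera it gives the pose at the moment of the call.
- r.hand_in(): hands the job in; it is judged then, once.
The state is a dict: "clock": time; "joints": joint angles; "qvel": joint speeds; "tau": joint torques, N m; "tcp_pos": TCP position; "orientation": TCP orientation; "contact_force": force on the tool from outside, world axes, zero at the start; "moment": the same for the moment, N m; "grip_width": finger opening in m; "gripper_force": force on a finger pad.
Only numpy, scipy, OpenCV 4.12 (cv2) and the standard library are available. Lean on these libraries where they do the work, as an engineer would, in place of code of your own. Each camera call takes 0.05 s, during which the arm holds its last target. There are 200 camera calls.

## Working session

There is one attempt and no reset: what is moved stays moved. The work goes in short steps, Python scripts to look and compute and a shell command to move; the robot and the scene stay as the last step left them, time stands still between calls to the robot, and variables do not carry over. Pictures are saved under pics/ and viewed, at most 10 in all, crops included, and the job is handed in when it is done.

```bash
mkdir -p pics; ls; python3 - <<'E'
from bench import *
import cv2
o=get_obs();print({k:o[k] for k in('clock','tcp_pos','orientation','grip_width','contact_force')})
for n in('scene','top'):
    cv2.imwrite(f'pics/{n}0.png',cv2.cvtColor(grab_frame(n),cv2.COLOR_RGB2BGR))
    print(n,camera_params(n))
E
```

```text
pics
{'clock': 0.0, 'tcp_pos': array([0.16143305, 0.65474351, 0.20601068]), 'orientation': array([-3.78737226e-01, -3.11856694e+00,  2.88634083e-03]), 'grip_width': 0.0854519356337073, 'contact_force': array([ 0.47497749, -0.23932079,  0.28269212])}
scene {'fx': 416.1285373142989, 'fy': 416.1285373142989, 'cx': 314.753241996537, 'cy': 203.65741319071788, 'R': array([[ 0.47379559, -0.88062033,  0.00505723],
       [-0.46972713, -0.25757408, -0.84440039],
       [ 0.74489876,  0.39769766, -0.53568872]]), 't': array([-0.25952508,  0.36942367,  1.11314329])}
top {'fx': 418.03420779526584, 'fy': 418.03420779526584, 'cx': 319.3117592204257, 'cy': 196.5638740119996, 'R': array([[-0.02321193, -0.9996892 , -0.00909409],
       [-0.98416946,  0.02444841, -0.1755356 ],
       [ 0.17570338,  0.0048756 , -0.98443108]]), 't': array([-0.02925236,  0.51197826,  1.47753743])}
```

View pics/top0.png

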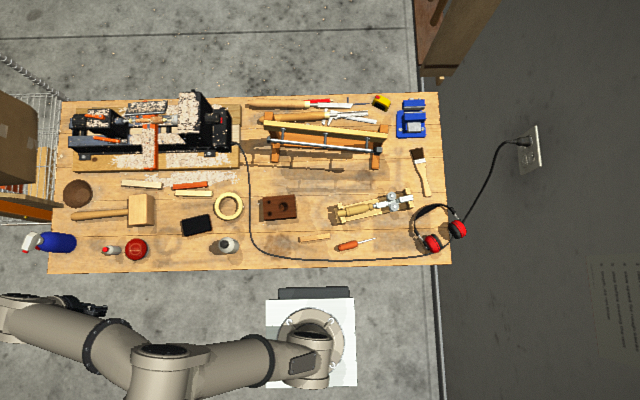

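View pics/scene0.png

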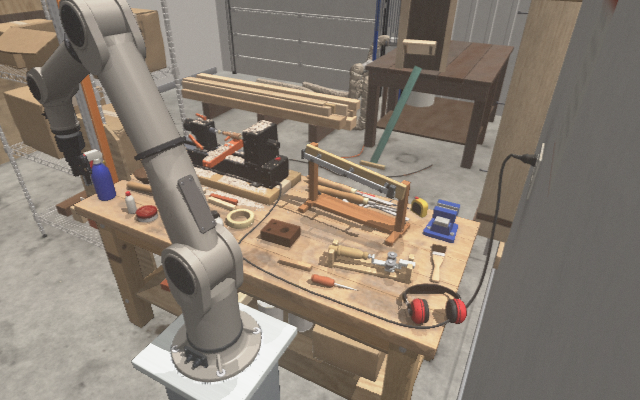

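Top view: block near (278,208), cradle with spindle (335–410, 195–220) foot on the left, rail (268–385, 120–160), and the white bottle at (227,245). The scene view shows the rail's left end is high.

```bash
python3 - <<'E'
import cv2
a=cv2.imread('pics/top0.png')[110:258,220:420]
cv2.imwrite('pics/c1.png',cv2.resize(a,None,fx=4,fy=4,interpolation=cv2.INTER_CUBIC))
a=cv2.imread('pics/scene0.png')[135:285,240:440]
cv2.imwrite('pics/c2.png',cv2.resize(a,None,fx=4,fy=4,interpolation=cv2.INTER_CUBIC))
E
```

```text
(no output)
```

View pics/c1.png

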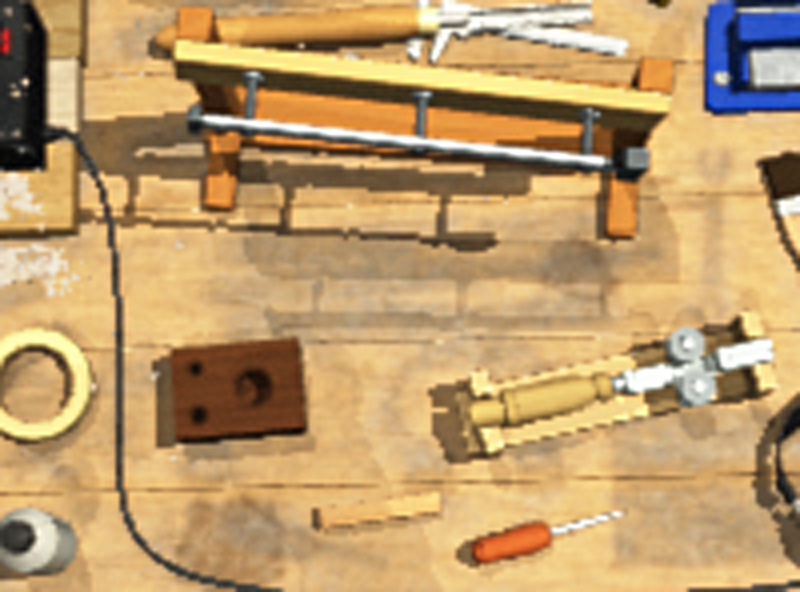

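View pics/c2.png

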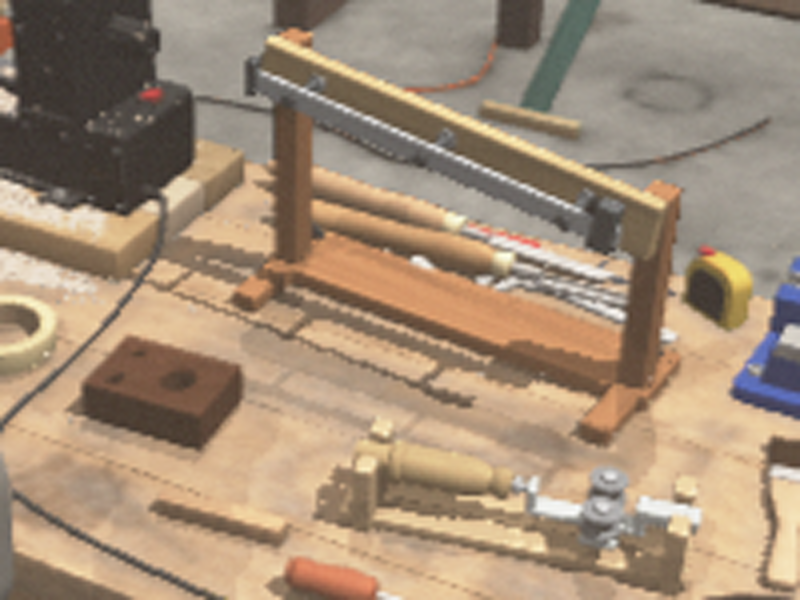

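```bash
cat > h.py <<'E'
from bench import *
import numpy as np
def bp(cam,uv,z,P=None):
    c=P or camera_params(cam)
    d=c['R'].T@np.array([(uv[0]-c['cx'])/c['fx'],(uv[1]-c['cy'])/c['fy'],1]); o=-c['R'].T@c['t']
    return o+d*(z-o[2])/d[2]
def pj(cam,X,P=None):
    c=P or camera_params(cam); p=c['R']@np.array(X)+c['t']
    return p[:2]/p[2]*[c['fx'],c['fy']]+[c['cx'],c['cy']]
E
python3 - <<'E'
from h import *
np.set_printoptions(precision=4,suppress=True)
T=lambda u,v,z:bp('top',(220+u/4-.4,110+v/4-.4),z)
S=lambda u,v,z:bp('scene',(240+u/4-.4,135+v/4-.4),z)
print('foot',T(473,413,.05),'lugend',T(772,350,.05), S(700,517,.05))
print('bead',T(508,402,.05),'axle',T(690,367,.05))
print('hole',T(254,387,.038),S(180,378,.038))
c=[T(*p,.038) for p in((170,349),(299,338),(306,432),(176,440))];print('block',c,np.mean(c,0))
c=[S(*p,.038) for p in((130,338),(242,368),(203,415),(85,383))];print('block S',np.mean(c,0))
print('rail',T(205,121,.26),T(612,162,.2185),S(262,80,.26),S(580,213,.2185))
print('bottle cap',T(18,535,.13))
E
```

```text
foot [ 0.449 -0.107  0.05 ] lugend [ 0.4999 -0.3794  0.05  ] [ 0.5023 -0.3808  0.05  ]
bead [ 0.4582 -0.1388  0.05  ] axle [ 0.4861 -0.3044  0.05  ]
hole [0.4794 0.0914 0.038 ] [0.4785 0.085  0.038 ]
block [array([0.5165, 0.1681, 0.038 ]), array([0.5238, 0.0498, 0.038 ]), array([0.437 , 0.0445, 0.038 ]), array([0.4325, 0.1626, 0.038 ])] [0.4775 0.1062 0.038 ]
block S [0.4754 0.0991 0.038 ]
rail [0.661  0.1082 0.26  ] [ 0.6307 -0.2209  0.2185] [0.6425 0.0917 0.26  ] [ 0.625  -0.2192  0.2185]
bottle cap [0.3436 0.2831 0.13  ]
```

```bash
python3 -m jog '[{"x":0.8,"y":-0.6,"z":0.2,"jaw":1},{"x":0.8,"y":-0.6,"z":0.2,"rz":-0.5,"jaw":1},{"x":0.8,"y":-0.6,"rz":-1,"jaw":1},{"x":0.8,"y":-0.6,"rz":-1,"jaw":1},{"x":0.8,"y":-0.6,"rz":-1,"jaw":1},{"x":0.8,"y":-0.6,"rz":-1,"jaw":1},{"y":-0.9,"rz":-1,"jaw":1},{"y":-0.9,"rz":-1,"jaw":1}]' 30
```

```text
validation failed for argument at $[0]...
```

```bash
python3 -m jog '[{"rx":0,"ry":0,"rz":0,"x":0.8,"y":-0.6,"z":0.2,"jaw":1},{"rx":0,"ry":0,"rz":-0.5,"x":0.8,"y":-0.6,"z":0.2,"jaw":1},{"rx":0,"ry":0,"rz":-1,"x":0.8,"y":-0.6,"z":0,"jaw":1},{"rx":0,"ry":0,"rz":-1,"x":0.8,"y":-0.6,"z":0,"jaw":1},{"rx":0,"ry":0,"rz":-1,"x":0.8,"y":-0.6,"z":0,"jaw":1},{"rx":0,"ry":0,"rz":-1,"x":0.8,"y":-0.6,"z":0,"jaw":1},{"rx":0,"ry":0,"rz":-1,"x":0,"y":-0.9,"z":0,"jaw":1},{"rx":0,"ry":0,"rz":-1,"x":0,"y":-0.9,"z":0,"jaw":1}]' 30
```

```text
clock: 1.1
tcp_pos: [0.4499, 0.3292, 0.2304]
orientation: [2.003, 2.42, -0.002]
contact_force: [0.7, 0.6, 0.9]
grip_width: 0.0856
gripper_force: 0.0
```

```bash
python3 -m jog '[{"rx":0,"ry":0,"rz":0,"x":0,"y":-1,"z":0,"jaw":1},{"rx":0,"ry":0,"rz":0,"x":0,"y":-1,"z":0,"jaw":1},{"rx":0,"ry":0,"rz":0,"x":0,"y":-1,"z":0,"jaw":1},{"rx":0,"ry":0,"rz":0,"x":0,"y":-1,"z":0,"jaw":1},{"rx":0,"ry":0,"rz":0,"x":0,"y":-1,"z":0,"jaw":1},{"rx":0,"ry":0,"rz":0,"x":0,"y":-1,"z":0,"jaw":1},{"rx":0,"ry":0,"rz":0,"x":0.2,"y":-1,"z":0,"jaw":1},{"rx":0,"ry":0,"rz":0,"x":0,"y":-1,"z":0,"jaw":1}]'
python3 - <<'E'
from h import *
import cv2,pickle
print(get_obs()['tcp_pos']);P=camera_params('wrist');pickle.dump(P,open('w1.pkl','wb'));cv2.imwrite('pics/w1.png',cv2.cvtColor(grab_frame('wrist'),cv2.COLOR_RGB2BGR));print(P)
E
```

```text
clock: 2.1
tcp_pos: [0.4619, -0.1503, 0.2311]
orientation: [1.994, 2.427, 0.001]
contact_force: [1.8, -0.4, -0.0]
grip_width: 0.0853
gripper_force: 0.0
[ 0.4619046  -0.15027828  0.23114629]
{'fx': 306.10799236722477, 'fy': 306.10799236722477, 'cx': 320.7098998696668, 'cy': 196.75598743073573, 'R': array([[ 9.80887900e-01,  1.94573708e-01,  2.26567551e-05],
       [ 1.85719860e-01, -9.36288460e-01,  2.98114163e-01],
       [ 5.80263914e-02, -2.92412367e-01, -9.54530222e-01]]), 't': array([-0.42365587, -0.27128542,  0.33250137])}
```

View pics/w1.png

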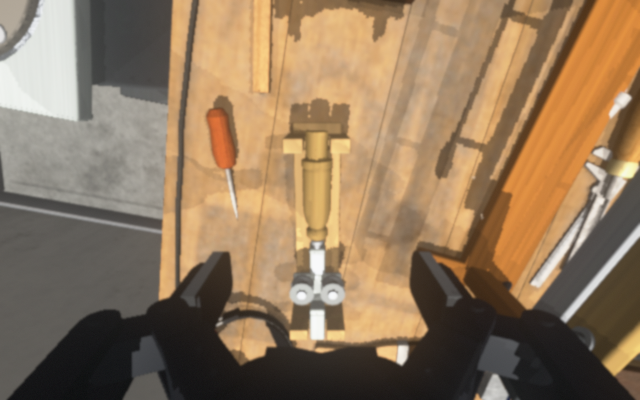

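The wrist view shows the spindle vertical in the image: foot end (316,131), bead (317,158), axle middle (317,291), lug end (318,339).

```bash
python3 - <<'E'
from h import *
import pickle
np.set_printoptions(precision=4,suppress=True)
P=pickle.load(open('w1.pkl','rb'))
F=bp(0,(316.5,131),.05,P);L=bp(0,(318,339),.05,P);A=bp(0,(317.5,291),.06,P);B=bp(0,(317,158),.05,P)
d=(L-F)/np.linalg.norm(L-F);print(F,L,A,B,np.linalg.norm(L-F),np.linalg.norm(A[:2]-F[:2]),d,np.degrees(np.arctan2(d[0],-d[1])))
print(F+.066*d)
E
```

```text
[ 0.4482 -0.1065  0.05  ] [ 0.5045 -0.3856  0.05  ] [ 0.4878 -0.3028  0.06  ] [ 0.4546 -0.1362  0.05  ] 0.2847220808505937 0.2002879721925419 [ 0.1978 -0.9803  0.    ] 11.405774017163896
[ 0.4613 -0.1712  0.05  ]
```

```bash
python3 -m jog '[{"rx":0.98,"ry":0.19,"rz":0,"x":0.05,"y":-0.33,"z":-0.6,"jaw":1},{"rx":0.98,"ry":0.19,"rz":0,"x":0.05,"y":-0.33,"z":-0.6,"jaw":1},{"rx":0.98,"ry":0.19,"rz":0,"x":0,"y":-0.33,"z":-0.7,"jaw":1},{"rx":0,"ry":0,"rz":0,"x":-0.05,"y":0.27,"z":-0.48,"jaw":1},{"rx":0,"ry":0,"rz":0,"x":-0.05,"y":0.27,"z":-0.48,"jaw":1},{"rx":0,"ry":0,"rz":0,"x":-0.05,"y":0.27,"z":-0.48,"jaw":1},{"rx":0,"ry":0,"rz":0,"x":0,"y":0,"z":0,"jaw":1}]'
```

```text
clock: 3.02
tcp_pos: [0.4548, -0.1524, 0.0361]
orientation: [-1.727, -2.105, -0.423]
contact_force: [0.4, -0.6, -0.7]
grip_width: 0.0853
gripper_force: 0.0
```

```bash
python3 -m jog '[{"rx":0,"ry":0,"rz":0,"x":0.07,"y":-0.12,"z":-0.12,"jaw":1},{"rx":0,"ry":0,"rz":0,"x":0,"y":0,"z":0,"jaw":-1},{"rx":0,"ry":0,"rz":0,"x":0,"y":0,"z":0,"jaw":-1},{"rx":0,"ry":0,"rz":0,"x":0,"y":0,"z":0,"jaw":-1},{"rx":0,"ry":0,"rz":0,"x":0,"y":0,"z":0,"jaw":-1},{"rx":0,"ry":0,"rz":0,"x":0,"y":0,"z":0,"jaw":-1}]' 60
python3 - <<'E'
from h import *
from scipy.spatial.transform import Rotation as R
o=get_obs();print(o['tcp_pos'],R.from_rotvec(o['orientation']).as_matrix().round(3))
E
```

```text
clock: 3.78
tcp_pos: [0.461, -0.1624, 0.0313]
orientation: [-1.732, -2.109, -0.426]
contact_force: [-0.8, -0.9, 6.2]
grip_width: 0.0303
gripper_force: 58.9
[ 0.46095616 -0.16241036  0.03130911] [[-0.171  0.981 -0.097]
 [ 0.866  0.196  0.46 ]
 [ 0.47  -0.005 -0.883]]
```

```bash
python3 -m jog '[{"rx":0,"ry":0,"rz":0,"x":0,"y":0,"z":0.3,"jaw":-1},{"rx":0,"ry":0,"rz":0,"x":0,"y":0,"z":0.6,"jaw":-1},{"rx":0,"ry":0,"rz":0,"x":0,"y":0,"z":0.8,"jaw":-1},{"rx":0,"ry":0,"rz":0,"x":0,"y":0,"z":0.8,"jaw":-1},{"rx":0,"ry":0,"rz":0,"x":0,"y":0,"z":0.8,"jaw":-1},{"rx":0,"ry":0,"rz":0,"x":0,"y":0,"z":0,"jaw":-1}]' 60
python3 - <<'E'
from h import *
import cv2
a=grab_frame('scene');cv2.imwrite('pics/s2.png',cv2.resize(cv2.cvtColor(a[80:280,200:460],cv2.COLOR_RGB2BGR),None,fx=3,fy=3,interpolation=2))
E
```

```text
clock: 4.53
tcp_pos: [0.462, -0.1632, 0.2323]
orientation: [-1.733, -2.114, -0.429]
contact_force: [0.6, -0.7, -2.9]
grip_width: 0.0304
gripper_force: 59.6
```

View pics/s2.png

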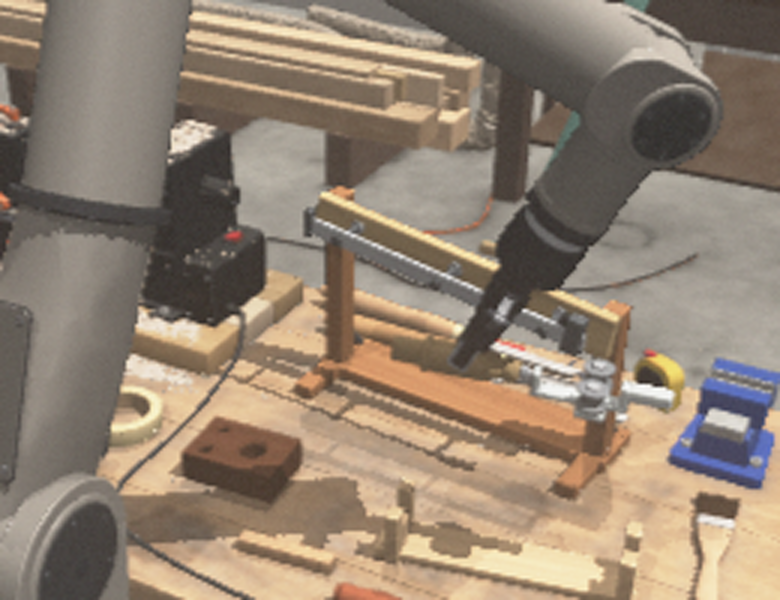

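Spindle is held level and clear of the cradle. I'll turn it upright while moving towards the block.

```bash
python3 -m jog '[{"rx":-0.785,"ry":-0.157,"rz":0,"x":0,"y":0.2,"z":0,"jaw":-1},{"rx":-0.785,"ry":-0.157,"rz":0,"x":0,"y":0.3,"z":0,"jaw":-1},{"rx":-0.785,"ry":-0.157,"rz":0,"x":0,"y":0.3,"z":0,"jaw":-1},{"rx":-0.785,"ry":-0.157,"rz":0,"x":0,"y":0.3,"z":0,"jaw":-1},{"rx":-0.785,"ry":-0.157,"rz":0,"x":0,"y":0.3,"z":0,"jaw":-1},{"rx":-0.785,"ry":-0.157,"rz":0,"x":0,"y":0.3,"z":0,"jaw":-1},{"rx":-0.785,"ry":-0.157,"rz":0,"x":0,"y":0.3,"z":0,"jaw":-1},{"rx":-0.785,"ry":-0.157,"rz":0,"x":0,"y":0.2,"z":0,"jaw":-1}]' 60
python3 - <<'E'
from h import *
from scipy.spatial.transform import Rotation as R
o=get_obs();print(o['joints'].round(2),R.from_rotvec(o['orientation']).as_matrix().round(3))
E
```

```text
clock: 5.58
tcp_pos: [0.4599, -0.0287, 0.2279]
orientation: [1.652, 2.011, -0.544]
contact_force: [0.1, -1.1, -2.7]
grip_width: 0.0302
gripper_force: 59.8
[-1.04  0.19  0.58  2.14  0.57  1.11 -0.59] [[-0.158  0.981  0.111]
 [ 0.791  0.193 -0.58 ]
 [-0.591 -0.003 -0.807]]
```

```bash
python3 -m jog '[{"rx":-0.85,"ry":-0.17,"rz":0,"x":0,"y":0.3,"z":0,"jaw":-1},{"rx":-0.85,"ry":-0.17,"rz":0,"x":0,"y":0.3,"z":0,"jaw":-1},{"rx":-0.85,"ry":-0.17,"rz":0,"x":0,"y":0.3,"z":-0.2,"jaw":-1},{"rx":0,"ry":0,"rz":-0.75,"x":0.15,"y":0.35,"z":-0.4,"jaw":-1},{"rx":0,"ry":0,"rz":-0.75,"x":0.15,"y":0.35,"z":-0.4,"jaw":-1},{"rx":0,"ry":0,"rz":0,"x":0,"y":0,"z":0,"jaw":-1}]' 60
python3 - <<'E'
from h import *
from scipy.spatial.transform import Rotation as R
import cv2
np.set_printoptions(precision=4,suppress=True)
o=get_obs();M=R.from_rotvec(o['orientation']).as_matrix();print(o['joints'].round(2),M.round(3));
b=o['tcp_pos']-.0212*M[:,2];print('barrel',b, 'foot', pj('scene',b-[0,0,.066]),pj('top',b-[0,0,.066]),pj('top',b+[0,0,.214]),pj('scene',b+[0,0,.214]))
a=grab_frame('scene')[100:260,240:400];t=grab_frame('top')[140:300,200:360]
cv2.imwrite('pics/b1.png',cv2.resize(cv2.cvtColor(np.hstack([a,t]),cv2.COLOR_RGB2BGR),None,fx=2.5,fy=2.5,interpolation=2))
E
```

```text
clock: 6.32
tcp_pos: [0.4794, 0.067, 0.1653]
orientation: [1.62, 1.513, -0.98]
contact_force: [-0.0, -0.9, -2.6]
grip_width: 0.0304
gripper_force: 60.1
[-1.11  0.75  0.52  1.85  0.45  1.4  -0.91] [[ 0.03   0.998 -0.063]
 [ 0.466 -0.07  -0.882]
 [-0.884 -0.003 -0.467]]
barrel [0.4807 0.0857 0.1752] foot [284.0787 212.1071] [282.8121 202.8315] [273.3783 186.8741] [280.9852 137.2167]
```

View pics/b1.png

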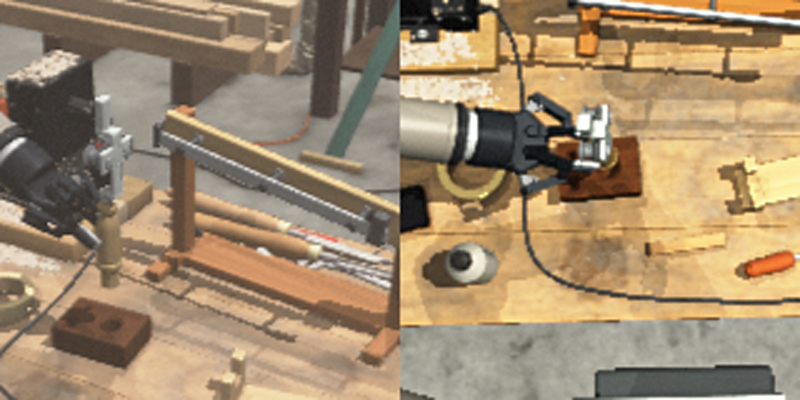

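```bash
python3 - <<'E'
from h import *
import cv2
np.set_printoptions(precision=4,suppress=True)
H=np.array([.4788,.0918,.038])
for n in('scene','top'):
    g=cv2.imread(f'pics/{n}0.png').max(2).astype(int); p=pj(n,H); u,v=p.round().astype(int); print(n,p); print(g[v-6:v+7,u-9:u+10])
    y,x=np.mgrid[v-5:v+6,u-8:u+9]; w=g[v-5:v+6,u-8:u+9]
    t=np.median(w)*.75; m=(w<t); q=(x[m].mean(),y[m].mean()); print(q,m.sum(),bp(n,q,.038))
    if n=='scene':
        for dx in(-.042,.042):
            for dy in(-.045,.073): print(pj(n,H+[dx-dy*.05,dy+.05*dx,0]))
E
```

```text
scene [283.0188 228.5211]
[[ 87  87 109 125 125 127 125 128 127 128 129 135 138 139 152 158 179 199
  202]
 [114 116 119 125 125 129 130 126 127 125 121 128 125 130 131 129 140 140
  150]
 [123 123 119 126 121 130 132 126 120 121 120 120 121 121 122 121 121 120
  129]
 [124 123 123 121 123 122 124 124 122 119 116 112 115 122 120 118 116 118
  119]
 [126 122 123 123 125 124 124 122 121 111 106 102 105 102 110 118 120 121
  120]
 [126 125 122 127 124 125 123 115  98  89  88  86  86  90  97 118 126 121
  123]
 [124 123 125 123 122 117 105  97  92  88  86  80  81  81  90 111 120 124
  124]
 [121 121 121 124 122 115 100  93  94  91  87  80  76  80  89 117 125 124
  124]
 [118 120 120 120 118 117 102  94  92  89  83  83  78  92 112 118 119 117
  120]
 [121 119 118 120 118 121 116 111 103  97  97  96 114 117 120 119 118 121
  118]
 [120 125 121 120 118 121 118 120 122 121 120 117 118 120 121 123 122 123
  120]
 [106 120 122 124 123 123 122 123 124 125 124 123 121 122 121 121 122 121
  124]
 [ 79  85  91 107 113 123 121 124 122 121 123 122 120 124 123 123 125 123
  114]]
(np.float64(285.0555
[... 605 characters left out ...]
 70  29  28  32  52  84 103  94  97
   99]
 [111 110 111 109  96  66  75  80  85  92  48  44  48  58  90 100 100  99
  105]
 [107 108 106 112  99  78  78  89 106 100  53  46  53  63  96 107 110 108
  107]
 [111 110 112 114 110  97  90 105 105  90  49  45  59  75 100 104 102  99
  100]
 [112 111 108 106 109 101  96  98  91  57  48  58  81  96  99 102  99  98
   99]
 [103 105 104 106 104  97  93  86  85  75  78  86  99 100 100 102  99 100
  100]
 [ 99 100 102 100 100 100  96  99 100  99  99 104 107 108 111 107 109 110
  111]
 [102 104 107 102 110 106 110 107 108 112 106 108 107 107 110 109 106 108
  107]]
(np.float64(283.6734693877551), np.float64(205.42857142857142)) 49 [0.4828 0.0893 0.038 ]
```

```bash
python3 -m jog '[{"rx":0,"ry":0,"rz":0,"x":-0.03,"y":0.05,"z":-0.5,"jaw":-1},{"rx":0,"ry":0,"rz":0,"x":0,"y":0,"z":-0.45,"jaw":-1},{"rx":0,"ry":0,"rz":0,"x":0,"y":0,"z":0,"jaw":-1}]' 60
python3 - <<'E'
from h import *
from scipy.spatial.transform import Rotation as R
import cv2
np.set_printoptions(precision=4,suppress=True)
o=get_obs();M=R.from_rotvec(o['orientation']).as_matrix()
b=o['tcp_pos']-.0212*M[:,2];P=camera_params('wrist');f=b-[0,0,.066]
print('barrel',b,pj(0,f,P),pj(0,[.4788,.0918,.038],P),pj('scene',f))
w=grab_frame('wrist');a=grab_frame('scene')
cv2.imwrite('pics/w2f.png',w[:,:,::-1])
a=cv2.resize(a[180:260,250:330],(400,400),interpolation=2);w=cv2.resize(w,(640,400))[:,120:520]
cv2.imwrite('pics/b2.png',cv2.cvtColor(np.hstack([a,w]),cv2.COLOR_RGB2BGR))
E
```

```text
clock: 6.8
tcp_pos: [0.4752, 0.0684, 0.1112]
orientation: [1.621, 1.514, -0.979]
contact_force: [0.2, 0.2, -2.0]
grip_width: 0.0303
gripper_force: 60.2
barrel [0.4765 0.0871 0.1212] [321.8156 134.3496] [325.3826 102.4567] [283.6288 225.2851]
```

View pics/b2.png

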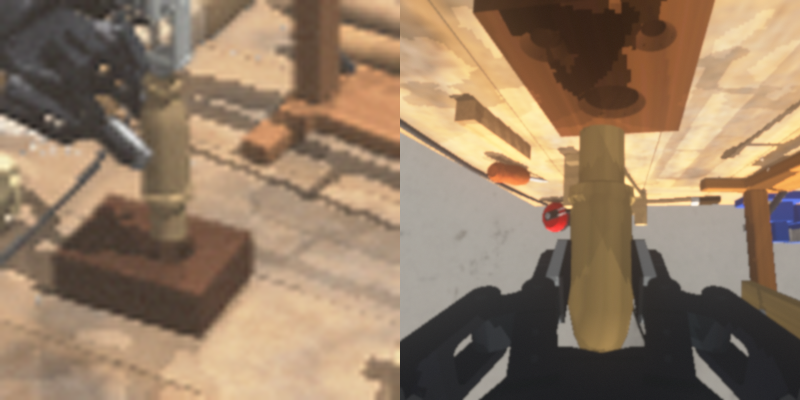

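The wrist view shows the tenon tip at about (322,126) full-frame and the hole mouth ellipse spanning columns 303–365, rows 83–115, centre (334,99): the foot is a little off sideways.

```bash
python3 - <<'E'
from h import *
from scipy.spatial.transform import Rotation as R
np.set_printoptions(precision=4,suppress=True)
o=get_obs();M=R.from_rotvec(o['orientation']).as_matrix()
b=o['tcp_pos']-.0212*M[:,2];P=camera_params('wrist');f=b-[0,0,.066]
print(-P['R'].T@P['t'],P['R'])
print('near edge',pj(0,f+[0,.013,0],P),'far',pj(0,f-[0,.013,0],P))
print('hole',bp(0,(333.5,99),.038,P),'L',bp(0,(303,99),.038,P),'R',bp(0,(365,99),.038,P),'t',bp(0,(334,83),.038,P),'b',bp(0,(334,115),.038,P))
print('foot seen',bp(0,(322,126),f[2],P), f)
E
```

```text
[0.4891 0.2526 0.1241] [[ 0.9975 -0.0701 -0.0011]
 [-0.0119 -0.1841  0.9828]
 [-0.0691 -0.9804 -0.1845]]
near edge [319.7849 125.0569] far [322.8794 142.574 ]
hole [0.485 0.093 0.038] L [0.4679 0.0941 0.038 ] R [0.5027 0.0918 0.038 ] t [0.4858 0.1094 0.038 ] b [0.4847 0.0727 0.038 ]
foot seen [0.4789 0.0991 0.0567] [0.4778 0.0874 0.0567]
```

```bash
python3 -m jog '[{"rx":0,"ry":0,"rz":0,"x":0.09,"y":0.08,"z":0,"jaw":-1},{"rx":0,"ry":0,"rz":0,"x":0,"y":0,"z":-0.2,"jaw":-1},{"rx":0,"ry":0,"rz":0,"x":0,"y":0,"z":-0.15,"jaw":-1},{"rx":0,"ry":0,"rz":0,"x":0,"y":0,"z":-0.15,"jaw":-1},{"rx":0,"ry":0,"rz":0,"x":0,"y":0,"z":0,"jaw":-1}]' 60
python3 - <<'E'
from h import *
o=get_obs();print(o['tcp_pos'],o['contact_force'],o['moment'])
E
```

```text
clock: 7.52
tcp_pos: [0.4827, 0.071, 0.0838]
orientation: [1.622, 1.505, -0.981]
contact_force: [-0.6, 0.1, -3.3]
grip_width: 0.029
gripper_force: 58.9
[0.48269698 0.07103125 0.08381968] [-0.61432431  0.14278383 -3.27628948] [ 1.42941368 -0.17163072  0.03887317]
```

```bash
python3 -m jog '[{"rx":0,"ry":0,"rz":0,"x":0,"y":0,"z":-0.12,"jaw":-1},{"rx":0,"ry":0,"rz":0,"x":0,"y":0,"z":-0.1,"jaw":-1},{"rx":0,"ry":0,"rz":0,"x":0,"y":0,"z":-0.08,"jaw":-1},{"rx":0,"ry":0,"rz":0,"x":0,"y":0,"z":0,"jaw":-1}]' 60
python3 - <<'E'
from h import *
import cv2
a=grab_frame('scene');b=grab_frame('top')
a=cv2.resize(a[120:240,230:330],(500,600),interpolation=2);b=cv2.resize(b[150:250,230:280],(300,600),interpolation=2)
cv2.imwrite('pics/b3.png',cv2.cvtColor(np.hstack([a,b]),cv2.COLOR_RGB2BGR))
E
```

```text
clock: 8.02
tcp_pos: [0.482, 0.074, 0.0626]
orientation: [1.623, 1.514, -0.977]
contact_force: [-0.6, -0.6, -2.5]
grip_width: 0.0289
gripper_force: 58.4
```

View pics/b3.png

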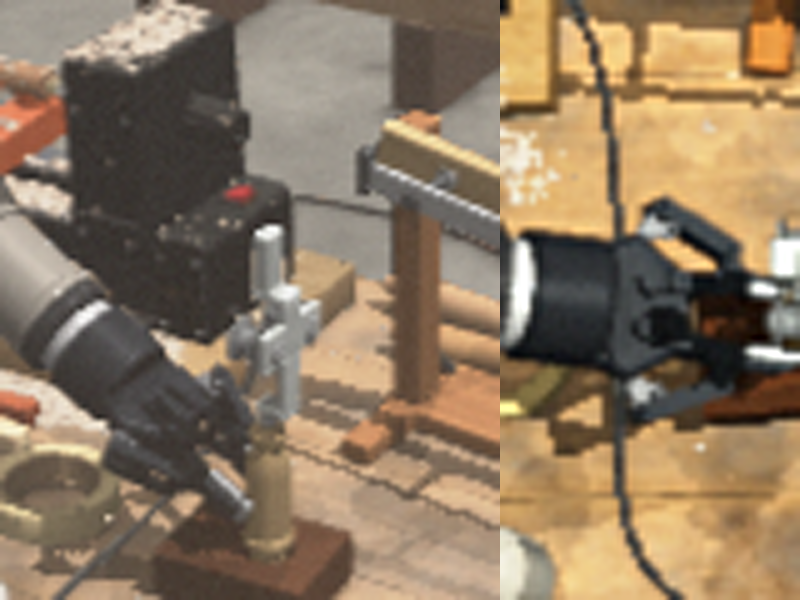

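Tenon is in the hole, standing upright. Releasing and retreating along the tool axis.

```bash
python3 -m jog '[{"rx":0,"ry":0,"rz":0,"x":0,"y":0,"z":0,"jaw":1},{"rx":0,"ry":0,"rz":0,"x":0,"y":0,"z":0,"jaw":1},{"rx":0,"ry":0,"rz":0,"x":0,"y":0,"z":0,"jaw":1},{"rx":0,"ry":0,"rz":0,"x":0,"y":0,"z":0,"jaw":1},{"rx":0,"ry":0,"rz":0,"x":0.03,"y":0.44,"z":0.23,"jaw":1},{"rx":0,"ry":0,"rz":0,"x":0.05,"y":0.66,"z":0.35,"jaw":1},{"rx":0,"ry":0,"rz":0,"x":0.05,"y":0.66,"z":0.35,"jaw":1},{"rx":0,"ry":0,"rz":0,"x":0.05,"y":0.66,"z":0.35,"jaw":1}]'
python3 - <<'E'
from h import *
from scipy.spatial.transform import Rotation as R
import cv2
o=get_obs();print(o['tcp_pos'],R.from_rotvec(o['orientation']).as_matrix().round(3))
a=grab_frame('scene');b=grab_frame('top')
cv2.imwrite('pics/s4.png',a[:,:,::-1]);cv2.imwrite('pics/t4.png',b[:,:,::-1])
# template: where lug appears (bright) near expected
for z in(.268,.288): print(pj('top',[.483,.092,z]),pj('scene',[.483,.092,z]))
g=cv2.cvtColor(b,cv2.COLOR_RGB2GRAY);print(g[172:204:1,262:290:1])
E
```

```text
clock: 9.12
tcp_pos: [0.493, 0.2203, 0.141]
orientation: [1.623, 1.513, -0.976]
contact_force: [0.2, 0.8, 0.1]
grip_width: 0.0853
gripper_force: 0.0
[0.49295114 0.22029906 0.14104585] [[ 0.033  0.997 -0.063]
 [ 0.468 -0.071 -0.881]
 [-0.883 -0.001 -0.469]]
[275.9089503  193.93475343] [281.13781041 170.92328295]
[275.18156101 192.74713485] [280.90312195 165.47901308]
[[203 200 197 199 200 204 206 201 196 202 201 195 186 191 185 183 184 186
  177 153 149 154 156 159 161 158 155 155]
 [207 207 203 203 207 211 210 203 196 200 199 194 185 184 186 183 183 184
  179 153 151 152 147 157 161 151 151 156]
 [209 208 207 209 209 209 208 202 198 198 200 193 180 185 184 184 180 180
  177 166 149 149 151 155 157 153 152 153]
 [210 209 209 207 204 202 203 201 195 193 196 192 185 186 186 182 182 177
  177 172 154 149 154 156 153 151 157 158]
 [211 215 212 206 201 204 207 202 195 195 201 200 194 193 190 188 187 184
  182 183 186 185 167 162 162 158 160 166]
 [206 211 204 202 205 206 206 204 202 198 204 204 202 202 197 192 195 196
  197 195 197 188 170 165 162 164 163 165]
 [209 210 209 210 209 208 210
[... 2313 characters left out ...]
135  73  70  67  73  73  75  77  76  78  76  76  77  80  73  75 120 212
  255 255 255 255 152 113  65  68  63  67]
 [ 88  78  78  80  81  78  71  72  79  81  75  73  81  99  80  99 158 203
  233 241 245 211 139 120  77  67  70  69]
 [ 80  76  77  81  77  63  54  52  67  73  73  69  71  75  57 101 129 109
   85  88 131 155 135 121  83  71  74  75]
 [ 70  49  73  77  64  49  22  30  48  73  77  75  95 128  57  75  84  73
   83  90 209 255 164 124  82  72  72  78]
 [ 78  45  68  71  65  45  19  23  56  79  76  86 119 149 115 121 112  63
   85  99 221 255 151 115  75  66  71  74]
 [ 75  43  67  71  70  60  39  46  67  74  44  68 136 164 149 152 138  94
   96 102 223 255 174 152 101  65  72  81]]
```

```bash
python3 -m jog '[{"rx":0.89,"ry":-0.06,"rz":0,"x":0,"y":0,"z":0.6,"jaw":1},{"rx":0.89,"ry":-0.06,"rz":0,"x":0,"y":0,"z":0.6,"jaw":1},{"rx":0.89,"ry":-0.06,"rz":0,"x":0,"y":0,"z":0.6,"jaw":1},{"rx":0.89,"ry":-0.06,"rz":0,"x":0,"y":0,"z":0.6,"jaw":1},{"rx":0.89,"ry":-0.06,"rz":0,"x":0,"y":0,"z":0.6,"jaw":1},{"rx":0.89,"ry":-0.06,"rz":0,"x":0,"y":0,"z":0.4,"jaw":1},{"rx":0.89,"ry":-0.06,"rz":0,"x":0,"y":0,"z":0.4,"jaw":1},{"rx":0,"ry":0,"rz":0,"x":0,"y":0,"z":0,"jaw":1}]'
python3 - <<'E'
from h import *
from scipy.spatial.transform import Rotation as R
o=get_obs();print(o['joints'].round(2),R.from_rotvec(o['orientation']).as_matrix().round(3))
print(bp('top',(275.6,194),.288))
import cv2
a=cv2.imread('pics/s4.png',0);print(a[160:190,270:294])
E
```

```text
clock: 10.22
tcp_pos: [0.4945, 0.2146, 0.3708]
orientation: [-2.299, -2.13, -0.013]
contact_force: [0.5, -0.8, -0.7]
grip_width: 0.085
gripper_force: 0.0
[-0.92  0.13  0.45  1.68 -0.07  1.34 -0.53] [[ 0.076  0.997  0.001]
 [ 0.997 -0.076  0.011]
 [ 0.011  0.    -1.   ]]
[0.4790684  0.09073742 0.288     ]
[[ 60  69  75  70  63  68  78  76  80  81  78  80  79  79  90  72  57  53
   90 115 110 111  98  86]
 [ 69  72  74  72  74  77  73  74  72  78  78  80  70  62  68  60  57  53
   96 135 141 141 142 135]
 [ 75  76  72  73  76  75  74  78  77  78  80  67  60  58  53  59  56  58
   98 138 147 150 147 146]
 [ 82  75  74  75  99  86  81  79  77  76  70  64  55  52  56  58  54  55
   96 139 149 153 154 149]
 [ 77  72  74  96 166 117  76 134  95  63  58  58  57  54  57  58  58  60
   93 141 152 152 151 152]
 [ 72  77  72  78  99  85  91 107  76  56  56  56  58  56  59  60  57  57
   92 140 153 152 153 150]
 [ 73  75  73  73  77  78  73  68  62  55  56 117  83  56  54  57  54  57
   93 143 152 149 152 151]
 [ 87  77  75  75  70  60  59  55  54  57 214 231 232 231 141  58  57  57
   94 142 153
[... 1536 characters left out ...]
60  59  58  62  58  65  65  69  79 138 109 111 118 116 141 150 145
  177 217 187 157 124 110]
 [ 56  60  57  57  58  58  56  59  58  56  95  85 106 108 111 136 149 145
  177 170 155 157 125 106]
 [ 56  64  62  57  57  57 129 129  97 112 121  87  96  93 105 134 147 149
  155 152 179 153 113 103]
 [ 89  65  59  55  78 129 135 128 121 155 142 121 102 120 176 167 152 151
  150 140 150 137 110 122]
 [ 66  57  58  97 133 134 130 157 150 149 128 108 156 228 221 171 147 152
  154 112 128 159 136 160]
 [ 60  57 100 164 151 126 137 155 146 131 111 207 233 225 182 153 151 153
  147 111 105 142 147 172]
 [170 149 166 178 144 118 124 136 126 112 156 224 204 170 157 152 150 147
  146 139 145 145 153 181]]
```

```bash
python3 -m jog '[{"rx":0,"ry":0,"rz":1,"x":0,"y":-0.25,"z":0,"jaw":1},{"rx":0,"ry":0,"rz":1,"x":0,"y":-0.25,"z":0,"jaw":1},{"rx":0,"ry":0,"rz":1,"x":0,"y":-0.25,"z":0,"jaw":1},{"rx":0,"ry":0,"rz":1,"x":-0.05,"y":-0.25,"z":0,"jaw":1},{"rx":0,"ry":0,"rz":1,"x":-0.05,"y":-0.25,"z":0,"jaw":1},{"rx":0,"ry":0,"rz":1,"x":-0.05,"y":-0.25,"z":0,"jaw":1},{"rx":0,"ry":0,"rz":1,"x":-0.05,"y":-0.25,"z":-0.1,"jaw":1},{"rx":0,"ry":0,"rz":1,"x":-0.05,"y":-0.25,"z":-0.1,"jaw":1}]'
python3 -m jog '[{"rx":0,"ry":0,"rz":1,"x":0,"y":-0.05,"z":0,"jaw":1},{"rx":0,"ry":0,"rz":0,"x":0,"y":0,"z":0,"jaw":1}]'
python3 - <<'E'
from h import *
from scipy.spatial.transform import Rotation as R
import cv2
np.set_printoptions(precision=4,suppress=True)
o=get_obs();M=R.from_rotvec(o['orientation']).as_matrix();print(o['joints'].round(2),M.round(3),o['tcp_pos']);P=camera_params('wrist')
print(-P['R'].T@P['t'])
w=grab_frame('wrist');cv2.imwrite('pics/w5.png',w[:,:,::-1])
print(pj(0,[.48,.0915,.288],P))
g=cv2.cvtColor(w,cv2.COLOR_RGB2GRAY);_,m=cv2.threshold(g,225,255,0)
n,l,s,c=cv2.connectedComponentsWithStats(m)
for i in range(1,n):
    if s[i][4]>150: print(s[i],c[i],bp(0,c[i],.288,P))
E
```

```text
clock: 11.22
tcp_pos: [0.4771, 0.0991, 0.3543]
orientation: [-0.369, -3.109, 0.009]
contact_force: [-0.6, 0.9, -0.3]
grip_width: 0.0855
gripper_force: 0.0
clock: 11.48
tcp_pos: [0.4774, 0.0963, 0.3548]
orientation: [-0.109, -3.13, 0.008]
contact_force: [0.1, 0.0, -0.8]
grip_width: 0.0857
gripper_force: 0.0
[-0.74  0.04  0.43  1.8  -0.01  1.32  1.2 ] [[-0.998  0.069 -0.01 ]
 [ 0.069  0.998 -0.005]
 [ 0.01  -0.006 -1.   ]] [0.4774 0.0963 0.3548]
[0.4028 0.1038 0.5227]
[313.9145 205.5079]
[413 137  60  47 646] [440.4598 164.9412] [0.4536 0.1918 0.288 ]
[ 69 155  39  27 543] [ 88.0129 168.6501] [ 0.4379 -0.0826  0.288 ]
[480 174  79  11 582] [514.5979 178.7096] [0.4685 0.25   0.288 ]
[296 184  12  33 236] [300.9576 196.    ] [0.4713 0.0818 0.288 ]
[309 197  14  19 232] [315.5172 205.8793] [0.4804 0.0928 0.288 ]
```

```bash
python3 -m jog '[{"rx":0,"ry":0,"rz":0,"x":0.05,"y":-0.07,"z":-0.4,"jaw":1},{"rx":0,"ry":0,"rz":0,"x":0,"y":0,"z":-0.4,"jaw":1},{"rx":0,"ry":0,"rz":0,"x":0,"y":0,"z":-0.4,"jaw":1},{"rx":0,"ry":0,"rz":0,"x":0,"y":0,"z":-0.4,"jaw":1},{"rx":0,"ry":0,"rz":0,"x":0,"y":0,"z":0,"jaw":1}]' 60
```

```text
clock: 12.15
tcp_pos: [0.4796, 0.0921, 0.2583]
orientation: [-0.11, -3.128, 0.009]
contact_force: [-0.4, 0.1, -0.8]
grip_width: 0.0854
gripper_force: 0.0
```

```bash
python3 -m jog '[{"rx":0,"ry":0,"rz":0,"x":0,"y":0,"z":0,"jaw":-1},{"rx":0,"ry":0,"rz":0,"x":0,"y":0,"z":0,"jaw":-1},{"rx":0,"ry":0,"rz":0,"x":0,"y":0,"z":0,"jaw":-1},{"rx":0,"ry":0,"rz":0,"x":0,"y":0,"z":0,"jaw":-1},{"rx":0,"ry":0,"rz":0,"x":0,"y":0,"z":0,"jaw":-1},{"rx":0,"ry":0,"rz":0,"x":0,"y":0,"z":0,"jaw":-1},{"rx":0,"ry":0,"rz":0,"x":0,"y":0,"z":0,"jaw":-1}]' 60
```

```text
clock: 13.02
tcp_pos: [0.4816, 0.092, 0.2608]
orientation: [-0.108, -3.133, 0.004]
contact_force: [-0.1, 0.5, 5.5]
grip_width: 0.0107
gripper_force: 58.9
```

```bash
python3 -m jog '[{"rx":0,"ry":0,"rz":0,"x":0,"y":0,"z":0.1,"jaw":-1},{"rx":0,"ry":0,"rz":0,"x":0,"y":0,"z":0.3,"jaw":-1},{"rx":0,"ry":0,"rz":0,"x":0,"y":0,"z":0.6,"jaw":-1},{"rx":0,"ry":0,"rz":0,"x":0,"y":0,"z":0.8,"jaw":-1},{"rx":0,"ry":0,"rz":0,"x":0,"y":0,"z":0.6,"jaw":-1},{"rx":0,"ry":0,"rz":0,"x":0,"y":0,"z":0,"jaw":-1}]' 60
python3 - <<'E'
from h import *
import cv2
for n,cs,(lo,f) in(('top',range(275,375,10),(134,lambda u:(u-275)*.1)),('scene',range(306,388,8),(152,lambda u:(u-306)*.41))):
    g=cv2.imread(f'pics/{n}0.png',0)
    print(n)
    for u in cs: 
        v=int(lo+f(u)); print(u,v,g[v-0:v+22,u] if n=='scene' else g[v:v+16,u])
g=cv2.imread('pics/top0.png',0);print(g[136:144,264:276]);print(g[144:158,368:386])
E
```

```text
clock: 13.78
tcp_pos: [0.482, 0.0921, 0.4065]
orientation: [-0.108, -3.136, 0.002]
contact_force: [0.3, 0.2, -3.3]
grip_width: 0.0107
gripper_force: 58.8
top
275 134 [ 38  35  31  22  55 229 255 123  49  59 133 139 139 139  71  77]
285 135 [156 155 157 154 167 244 255 118  84 180 112  44  69 150 166  89]
295 136 [164 153 152 155 168 241 255 119  81 178  74  47 135 179 186 104]
305 137 [166 161 156 154 166 231 255 116  62 167  57  56 172 207 138  84]
315 138 [166 161 155 155 169 233 255 118  56 123  49  85 184 207 109  86]
325 139 [119 121 120 115 113 176 255 127  74  30  60 182 181 190 106  85]
335 140 [171 169 155 158 164 199 255 131  51  37  66 176 202 112  89  87]
345 141 [165 167 164 162  88 137 255 134  50  42  69  74  98  96 100  99]
355 142 [170 167  96  79  80 139 255 142  58  47  56  72 191 212 219 217]
365 143 [ 84  58  60  64  54 103 255 174  60  38 122 173 202 208 208 198]
scene
306 152 [108 199 127 103 104 100  96 154 159 151  94 115 145 152 152 151 151 155
 154 151 149 153]
314 155 [ 97 153 166 116 104  96  97  95  92  94  94  96  95  95  98  96  95  96
  94  96  98  98
[... 1652 characters left out ...]
122 133 165 220 217 210]
 [255 240 218 125  93  27  25  31  64 133 131 128 126 129 165 218 216 215]
 [255 255 255 161 126  40  18  27  69 140 135 132 133 136 174 210 209 207]
 [105 134 125  65  63  31  15  18  57 117 129 133 137 131 163 209 214 213]
 [ 59  64  51  55  58  61  33  25  24  37  41  40  42  78 160 217 218 213]
 [158 146  71  59  66  92  26  21  20  18  15  19  62 139 185 209 210 212]
 [179 167  74  60  60  92  38  28  26  21  21  59 131 158 161 167 184 184]
 [209 201 103  83  95 161 126 106  85  75  60 102 156 155 146 151 172 172]
 [212 200 105  87 100 170 168 164 142 137 132 145 166 165 159 156 170 191]
 [203 184  96  78 103 170 164 165 145 139 134 143 172 173 168 170 178 198]]
```

```bash
python3 - <<'E'
from h import *
from scipy.optimize import least_squares
np.set_printoptions(precision=4,suppress=True)
T=np.c_[range(275,375,10),[139.6,140.55,141.55,142.55,143.6,144.75,145.8,146.9,148,149.15]]
S=np.c_[range(306,380,8),[153.1,156.5,160.1,163.5,167.2,170.5,174.2,177.4,181.2,184.4]]
s,c=np.sin(np.radians(7)),np.cos(np.radians(7))
def pt(p,y): return np.array([p[0]+y*c*np.sin(p[3]),p[1]+y*c*np.cos(p[3]),p[2]+y*s])
def res(p):
    r=[]
    for n,D in(('top',T),('scene',S)):
        a,b=pj(n,pt(p,.17)),pj(n,pt(p,-.15)); k=(b[1]-a[1])/(b[0]-a[0])
        r+=list(D[:,1]-a[1]-k*(D[:,0]-a[0]))
    r+=[.5*(pj('top',pt(p,.179))[0]-270.2),.5*(pj('top',pt(p,-.158))[0]-371)]
    return np.array(r+[(p[2]-.238)/.003])
q=least_squares(res,[.645,-.06,.238,.09]);print(q.x,np.degrees(q.x[3]),q.fun.round(2))
print('load',pt(q.x,.1),'stop',pt(q.x,-.158),pj('scene',pt(q.x,.19)),pj('scene',pt(q.x,-.15)))
E
```

```text
[ 0.6478 -0.0624  0.2354  0.0993] 5.68949971659959 [ 0.11 -0.01 -0.09 -0.16 -0.18 -0.11 -0.13 -0.1  -0.08  0.    0.11  0.02
  0.14  0.05  0.26  0.08  0.29  0.01  0.32  0.03 -0.59  0.38 -0.87]
load [0.6576 0.0364 0.2476] stop [ 0.6323 -0.2184  0.2161] [300.3212 150.5186] [382.944  186.5201]
```

```bash
python3 -m jog '[{"rx":0,"ry":0,"rz":-0.9,"x":0,"y":0,"z":0,"jaw":-1},{"rx":0,"ry":0,"rz":-1,"x":0.1,"y":-0.1,"z":0,"jaw":-1},{"rx":0,"ry":0,"rz":-1,"x":0.2,"y":-0.1,"z":0,"jaw":-1},{"rx":0,"ry":0,"rz":-1,"x":0.2,"y":-0.1,"z":0,"jaw":-1},{"rx":0,"ry":0,"rz":-1,"x":0.2,"y":-0.1,"z":0,"jaw":-1},{"rx":0,"ry":0,"rz":-1,"x":0.2,"y":-0.1,"z":0,"jaw":-1},{"rx":0,"ry":0,"rz":-1,"x":0.2,"y":-0.1,"z":0,"jaw":-1},{"rx":0,"ry":0,"rz":-1,"x":0.2,"y":-0.1,"z":-0.1,"jaw":-1}]' 60
python3 -m jog '[{"rx":0,"ry":0,"rz":-1,"x":0.2,"y":-0.1,"z":-0.2,"jaw":-1},{"rx":0,"ry":0,"rz":-0.2,"x":0.2,"y":-0.1,"z":-0.3,"jaw":-1},{"rx":0.35,"ry":-0.035,"rz":0,"x":0,"y":0,"z":-0.3,"jaw":-1},{"rx":0.35,"ry":-0.035,"rz":0,"x":0,"y":0,"z":-0.3,"jaw":-1},{"rx":0,"ry":0,"rz":0,"x":0,"y":0,"z":0,"jaw":-1}]' 60
python3 - <<'E'
from h import *
from scipy.spatial.transform import Rotation as R
o=get_obs();M=R.from_rotvec(o['orientation']).as_matrix();print(o['joints'].round(2),M.round(3),o['tcp_pos'])
E
```

```text
clock: 14.78
tcp_pos: [0.5587, 0.0497, 0.3965]
orientation: [-2.081, -2.341, -0.0]
contact_force: [-0.4, 0.4, -2.4]
grip_width: 0.0105
gripper_force: 58.8
clock: 15.4
tcp_pos: [0.5814, 0.0361, 0.3294]
orientation: [-2.247, -2.059, -0.138]
contact_force: [0.0, -0.6, -2.0]
grip_width: 0.0106
gripper_force: 58.8
[-0.58  0.25  0.61  1.66 -0.28  1.28  0.01] [[ 0.087  0.996  0.005]
 [ 0.988 -0.087  0.128]
 [ 0.128 -0.006 -0.992]] [0.58144472 0.03607834 0.32943552]
```

```bash
python3 -m jog '[{"rx":0,"ry":0,"rz":0,"x":0.25,"y":-0.03,"z":-0.1,"jaw":-1},{"rx":0,"ry":0,"rz":0,"x":0.28,"y":-0.03,"z":-0.08,"jaw":-1},{"rx":0,"ry":0,"rz":0,"x":0,"y":0,"z":0,"jaw":-1}]' 60
python3 - <<'E'
from h import *
from scipy.spatial.transform import Rotation as R
import cv2
np.set_printoptions(precision=4,suppress=True)
o=get_obs();M=R.from_rotvec(o['orientation']).as_matrix();t=o['tcp_pos'];ax=t+M[:,2]*.0478;print('axle',ax,t)
print('scene axle px',pj('scene',ax),'rollers',[pj('scene',ax+M[:,0]*k) for k in(-.02,.02)],'load',pj('scene',[.6576,.0364,.2476]))
P=camera_params('wrist');print('wrist: axle',pj(0,ax,P),'load',pj(0,[.6576,.0364,.249],P),'edge+150',pj(0,[.6625,.086,.255],P))
a=grab_frame('scene');w=grab_frame('wrist');cv2.imwrite('pics/w6.png',w[:,:,::-1]);cv2.imwrite('pics/s6.png',a[:,:,::-1])
a=cv2.resize(a[110:230,280:380],(500,600),interpolation=2);w=cv2.resize(w[50:350,245:395],(300,600),interpolation=2)
cv2.imwrite('pics/b4.png',cv2.cvtColor(np.hstack([a,w]),cv2.COLOR_RGB2BGR))
E
```

```text
clock: 15.78
tcp_pos: [0.6163, 0.0351, 0.3208]
orientation: [-2.245, -2.065, -0.143]
contact_force: [-0.1, -0.2, -3.1]
grip_width: 0.0109
gripper_force: 58.8
axle [0.6167 0.0413 0.2734] [0.6163 0.0351 0.3208]
scene axle px [314.0968 157.0047] rollers [array([318.9095, 159.0842]), array([309.3353, 154.9474])] load [320.706  159.4003]
wrist: axle [321.5264 209.9699] load [371.4325 205.3278] edge+150 [375.5036 143.9796]
```

View pics/b4.png

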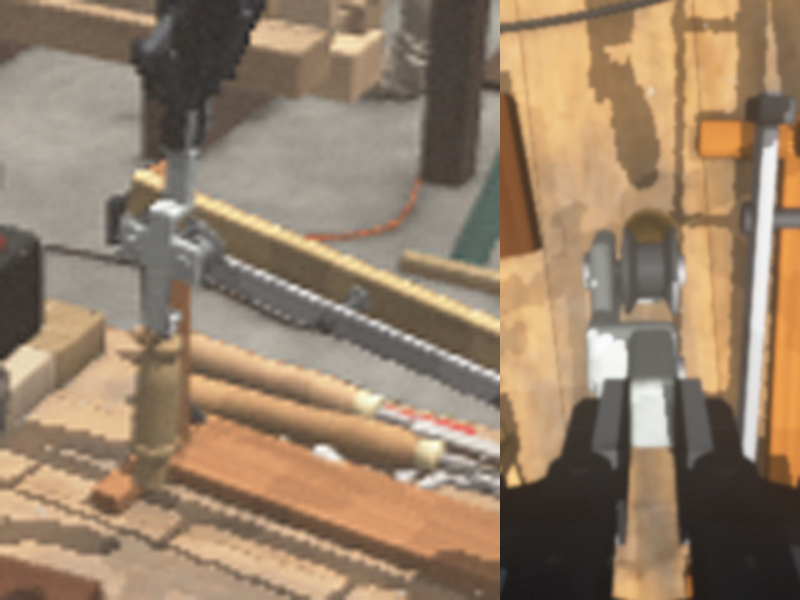

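The rail bar runs at full-frame (373,205) in the wrist view with the rollers' centre plane near 320.5; that agrees with the model within 2 mm. Moving the rollers over the bar.

```bash
python3 -m jog '[{"rx":0,"ry":0,"rz":0,"x":0.25,"y":-0.023,"z":0,"jaw":-1},{"rx":0,"ry":0,"rz":0,"x":0.23,"y":-0.023,"z":0,"jaw":-1},{"rx":0,"ry":0,"rz":0,"x":0.22,"y":-0.023,"z":0,"jaw":-1},{"rx":0,"ry":0,"rz":0,"x":0,"y":0,"z":0,"jaw":-1}]' 60
python3 - <<'E'
from h import *
from scipy.spatial.transform import Rotation as R
import cv2
np.set_printoptions(precision=4,suppress=True)
o=get_obs();M=R.from_rotvec(o['orientation']).as_matrix();t=o['tcp_pos'];ax=t+M[:,2]*.0478
P=camera_params('wrist');print('axle',ax,t,o['contact_force'],'pred bar',[pj(0,[.6478+.0985*y*10*.1*1,-.0624+.9876*y,.237+.1219*y],P) for y in(.13,.15,.165)])
w=grab_frame('wrist');cv2.imwrite('pics/w7.png',w[:,:,::-1]);g=cv2.cvtColor(w,cv2.COLOR_RGB2GRAY)
for v in(120,130,140,150,160,170,180): print(v,g[v,300:350])
E
```

```text
clock: 16.38
tcp_pos: [0.6579, 0.03, 0.3209]
orientation: [-2.247, -2.062, -0.144]
contact_force: [-0.5, 0.5, -2.3]
grip_width: 0.0107
gripper_force: 58.8
axle [0.6583 0.0361 0.2735] [0.6579 0.03   0.3209] [-0.4534  0.5081 -2.2683] pred bar [array([321.1379, 167.4957]), array([321.498, 142.119]), array([321.7798, 122.2537])]
120 [185 185 186 179 154 132 124 122 121 120 117 110  98  92  90  90  91  97
 103 113 128 138 143 145 147 146 144 150 161 165 167 167 167 167 167 166
 157 134 113 106 103  98  95  94  93  89  86  85  85  88]
130 [174 175 177 179 173 149 126 117 117 119 122 120 118 115 112 109 108 108
 108 115 128 138 142 145 148 146 140 138 142 142 139 138 137 136 128 108
  89  82  81  82  83  84  84  82  82  82  81  86 100 125]
140 [152 154 154 155 146 122 100  92  95 113 132 131 114 100  94  92  92  92
  97 112 129 139 143 145 147 145 142 146 152 153 152 151 150 145 128 106
  93  90  89  88  89  89  91  91  92  91  91  93 110 136]
150 [156 154 154 152 141 117  97  91 103 129 155 171 175 164 134 101  82  78
  88 110 130 139 142 145 146 143 136 137 140 141 141 143 147 150 145 125
 108 102 102 103 105 106 107 108 107 107 106 108 126 155]
160 [156 153 143 119  98  92  90  90  90  93  95  95  93  88  79  72  68  69
  82 110 130 139 142 145 145 134 108  82  70  67  65  69  81 101 113 117
 117 116 117 117 118 118 118 118 119 118 119 120 121 120]
170 [105 103  99  99 110 118 109  98  95  94  88  83  81  78  79  83  84  84
  84  85  89  90  91  92  91  90  84  78  76  75  75  79  88  93  91  89
  94 101  98  94  92  92  92  93  95  96  99 116 144 160]
180 [131 119 103  93  94 100 101 104 106 104  96  87  82  82  86  92 101 104
 105 106 105 105 105 106 107 105 102  95  83  78  77  84  95 105 115 127
 138 141 133 118 106 101 101 101 102 101  98 104 126 153]
```

```bash
python3 -m jog '[{"rx":0,"ry":0,"rz":0,"x":0.015,"y":0,"z":-0.1,"jaw":-1},{"rx":0,"ry":0,"rz":0,"x":0,"y":0,"z":-0.08,"jaw":-1},{"rx":0,"ry":0,"rz":0,"x":0,"y":0,"z":0,"jaw":-1}]' 60
```

```text
clock: 16.8
tcp_pos: [0.6572, 0.0304, 0.31]
orientation: [-2.246, -2.061, -0.144]
contact_force: [-0.9, 0.3, -2.5]
grip_width: 0.011
gripper_force: 58.8
```

```bash
python3 -m jog '[{"rx":0,"ry":0,"rz":0,"x":0,"y":0,"z":-0.035,"jaw":-1},{"rx":0,"ry":0,"rz":0,"x":0,"y":0,"z":0,"jaw":-1}]' 60
```

```text
clock: 17.05
tcp_pos: [0.6577, 0.0303, 0.3086]
orientation: [-2.246, -2.062, -0.145]
contact_force: [0.6, -0.1, -2.2]
grip_width: 0.0103
gripper_force: 58.8
```

```bash
python3 -m jog '[{"rx":0,"ry":0,"rz":0,"x":0,"y":0,"z":-0.035,"jaw":-1},{"rx":0,"ry":0,"rz":0,"x":0,"y":0,"z":0,"jaw":-1}]' 60; python3 -m jog '[{"rx":0,"ry":0,"rz":0,"x":0,"y":0,"z":-0.03,"jaw":-1},{"rx":0,"ry":0,"rz":0,"x":0,"y":0,"z":0,"jaw":-1}]' 60
```

```text
clock: 17.3
tcp_pos: [0.6586, 0.0299, 0.3082]
orientation: [-2.248, -2.062, -0.149]
contact_force: [-1.7, -0.4, 5.0]
grip_width: 0.0109
gripper_force: 59.9
clock: 17.55
tcp_pos: [0.6594, 0.0296, 0.308]
orientation: [-2.249, -2.063, -0.152]
contact_force: [-1.7, -1.1, 11.4]
grip_width: 0.0108
gripper_force: 60.8
```

```bash
python3 -m jog '[{"rx":0,"ry":0,"rz":0,"x":0,"y":0,"z":0.03,"jaw":-1},{"rx":0,"ry":0,"rz":0,"x":0,"y":0,"z":0,"jaw":1},{"rx":0,"ry":0,"rz":0,"x":0,"y":0,"z":0,"jaw":1},{"rx":0,"ry":0,"rz":0,"x":0,"y":0,"z":0,"jaw":1},{"rx":0,"ry":0,"rz":0,"x":0,"y":0,"z":0.4,"jaw":1},{"rx":0,"ry":0,"rz":0,"x":0,"y":0,"z":0.8,"jaw":1},{"rx":0,"ry":0,"rz":0,"x":0,"y":0,"z":0.8,"jaw":1}]' 60
python3 -m jog '[{"rx":0,"ry":0,"rz":0,"x":-0.3,"y":0.5,"z":0,"jaw":1},{"rx":0,"ry":0,"rz":0,"x":-0.6,"y":0.5,"z":0,"jaw":1},{"rx":0,"ry":0,"rz":0,"x":-0.6,"y":0.5,"z":0,"jaw":1},{"rx":0,"ry":0,"rz":0,"x":0,"y":0,"z":0,"jaw":1},{"rx":0,"ry":0,"rz":0,"x":0,"y":0,"z":0,"jaw":1},{"rx":0,"ry":0,"rz":0,"x":0,"y":0,"z":0,"jaw":1},{"rx":0,"ry":0,"rz":0,"x":0,"y":0,"z":0,"jaw":1},{"rx":0,"ry":0,"rz":0,"x":0,"y":0,"z":0,"jaw":1}]'
python3 -m jog '[{"rx":0,"ry":0,"rz":0,"x":0,"y":0,"z":0,"jaw":1},{"rx":0,"ry":0,"rz":0,"x":0,"y":0,"z":0,"jaw":1},{"rx":0,"ry":0,"rz":0,"x":0,"y":0,"z":0,"jaw":1},{"rx":0,"ry":0,"rz":0,"x":0,"y":0,"z":0,"jaw":1},{"rx":0,"ry":0,"rz":0,"x":0,"y":0,"z":0,"jaw":1},{"rx":0,"ry":0,"rz":0,"x":0,"y":0,"z":0,"jaw":1},{"rx":0,"ry":0,"rz":0,"x":0,"y":0,"z":0,"jaw":1},{"rx":0,"ry":0,"rz":0,"x":0,"y":0,"z":0,"jaw":1}]'
python3 -m jog '[{"rx":0,"ry":0,"rz":0,"x":0,"y":0,"z":0,"jaw":1},{"rx":0,"ry":0,"rz":0,"x":0,"y":0,"z":0,"jaw":1},{"rx":0,"ry":0,"rz":0,"x":0,"y":0,"z":0,"jaw":1},{"rx":0,"ry":0,"rz":0,"x":0,"y":0,"z":0,"jaw":1},{"rx":0,"ry":0,"rz":0,"x":0,"y":0,"z":0,"jaw":1},{"rx":0,"ry":0,"rz":0,"x":0,"y":0,"z":0,"jaw":1},{"rx":0,"ry":0,"rz":0,"x":0,"y":0,"z":0,"jaw":1},{"rx":0,"ry":0,"rz":0,"x":0,"y":0,"z":0,"jaw":1}]'
python3 - <<'E'
from h import *
import cv2
a=[grab_frame('scene') for _ in range(3)];b=grab_frame('top')
d0=cv2.imread('pics/scene0.png')[:,:,::-1]
print('moving px',(cv2.absdiff(a[0],a[2]).max(2)>40).sum())
for n,x,y in(('scene',a[2],d0),('top',b,cv2.imread('pics/top0.png')[:,:,::-1])):
    cv2.imwrite(f'pics/{n}9.png',x[:,:,::-1])
    m=(cv2.absdiff(x,np.ascontiguousarray(y)).max(2)>40).astype('uint8');k,l,s,c=cv2.connectedComponentsWithStats(cv2.morphologyEx(m,cv2.MORPH_OPEN,np.ones((3,3),'uint8')))
    for i in range(1,k):
        if s[i][4]>60: print(n,s[i],c[i].round(1))
# expected hanging spot, axle at rail y=-.122
s7,c7=np.sin(np.radians(7)),np.cos(np.radians(7))
A=np.array([.6485-.122*c7*.099,-.0624-.122*c7*.995,.238-.122*s7]);N=np.array([0,-s7,c7])
for nm,h in(('foot',-.195),('axle',.01),('lugtop',.085)): print(nm,A+N*h,pj('scene',A+N*h),pj('top',A+N*h))
E
```

```text
clock: 18.42
tcp_pos: [0.6575, 0.0303, 0.4274]
orientation: [-2.246, -2.061, -0.144]
contact_force: [1.0, 1.4, -0.4]
grip_width: 0.0851
gripper_force: 0.0
clock: 19.42
tcp_pos: [0.5681, 0.1196, 0.4262]
orientation: [-2.248, -2.06, -0.144]
contact_force: [-0.4, -0.1, -0.8]
grip_width: 0.0852
gripper_force: 0.0
clock: 20.42
tcp_pos: [0.5677, 0.1202, 0.4264]
orientation: [-2.246, -2.062, -0.145]
contact_force: [-0.3, 0.5, 1.4]
grip_width: 0.0855
gripper_force: 0.0
clock: 21.42
tcp_pos: [0.5678, 0.1202, 0.4264]
orientation: [-2.246, -2.062, -0.145]
contact_force: [0.3, 0.7, 0.0]
grip_width: 0.0856
gripper_force: 0.0
moving px 0
scene [  27    0   64  136 3181] [62.8 74.2]
scene [ 74   0  39  13 380] [92.5  5. ]
scene [ 137    0   81   85 3502] [184.6  28.3]
scene [306   0   9  15 115] [309.7   6.4]
scene [231   4  65  21 681] [261.2  13.9]
scene [113   9  12   8  65] [119.  13.]
scene [  85   15   57   67 1708] [116.7  50.9]
scene [131  27  12  14 111] [136.8  33.5]
scene [148  37  12  16 113] [154.8  44. ]
scene [279  47  25   8 130] [290.8  51. ]
scene [ 270   56   35   53 1109] [287.8
[... 1329 characters left out ...]
]
top [249 302   4  23  81] [250.3 312.4]
top [  0 308   8  15  73] [  2.9 314.9]
top [295 338  44  58 914] [316.5 364.1]
top [295 346   9  10  78] [298.6 350.7]
top [297 357  10  21 154] [301.  367.4]
top [148 358  27  12 267] [159.6 363.8]
top [219 362  24  32 354] [233.6 378.2]
top [179 367  15  33 306] [186.7 384.4]
top [146 372  22  28 485] [155.8 385.1]
top [194 389  23  11 151] [205.2 394.5]
foot [ 0.63651203 -0.15912066  0.02958544] [365.06061572 227.50795654] [350.07849188 163.44735258]
axle [ 0.63651203 -0.18410387  0.2330574 ] [376.26589342 180.01257086] [361.72893737 147.38942707]
lugtop [ 0.63651203 -0.19324407  0.30749836] [380.86025219 160.53863656] [366.89882564 140.26371838]
```

The barrel shows at (370,214) in the scene view, against a prediction of (369,212) for the spindle resting at the stop, and nothing is moving between frames. Handing in.

```bash
python3 -c "
from bench import r
print(r.hand_in())"
```

```text
the job is handed in; nothing more can be done
None
```

The job is handed in (no verdict was returned): the spindle stood in the block, was re-gripped by its lug and hooked on the high end of the rail, and in the last camera frames hung motionless at the predicted spot by the stop, with the robot clear of it.

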